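Charge and close the rock tumbler barrel

TASK

Put every rough stone from the bucket lid into the open hexagonal tumbler barrel, set the steel barrel lid in its mouth, swing the yoke over the lid as far as it goes and turn both wing bolts clockwise to their stops. Then put the ratchet wrench on the yoke's square nut and, without lifting it off between strokes, swing it back and forth until the nut is tight against its stop, and stand the wrench back upright on its rubber mat. Turn the nut only with the wrench, never with the fingers, and leave the polished onyx, the caliper and the grit jar where they are.

Things in the scene. Friction and masses are not known exactly. Their poses are not given: they have to be found in the camera images.
- tumbler: fixed cradle: base plate 170 x 256 x 12 mm with a black hexagonal rubber barrel and two posts. Origin on the barrel's axis at the level of the work surface, z up. Barrel 156 mm across flats outside, 132 mm inside; inner floor 22 mm up, rim 125 mm up. Posts 24 mm thick, 108 mm either side of the barrel's axis on this body's y axis, 178 mm high
- mouth (a point): centre of the barrel's mouth at the level of its rim, 125 mm up; axes as the tumbler's
- yoke (a joint): angle of the swing yoke, a level steel bar 36 mm wide, 260 mm long, from 178 to 194 mm up, turning about the post at the tumbler's +y side. 0 = home at its stop, over the barrel along the y axis; grows (to 2.0) anticlockwise from above; at 1.57 it points along the tumbler's +x. Starts at 1.3 to 1.75, stays where left; can be pushed home on its side with about 4 N
- yoke_pivot (a point): point on the yoke's swing axis, 186 mm up (mid thickness of the bar); its -y axis points along the bar to the free end, z up
- yoke_push (a point): point in the middle of the bar, 155 mm from the pivot axis, between the nut and the latch bolt: a clear stretch of the bar's side, about 45 mm long, to push on; axes as yoke_pivot
- pivot_bolt (a joint): turn of the captive wing bolt over the pivot post: 0 = slack, 2.4 = tight at its end stop; grows clockwise seen from above; starts at 0 to 0.6, stays where it is left, needs about 0.1 Nm, does not rise or sink
- pivot_bolt_grip (a point): grip point of that wing bolt, on its axis, 40 mm above the yoke's top face (234 mm up). The wing is an upright flat tab 64 mm long (along this point's x), 14 mm thick (along its y), from 24 to 52 mm above the yoke's top face; below it a round shank of 28 mm diameter
- latch_bolt (a joint): the same for the captive wing bolt at the yoke's free end, 216 mm from the pivot: 0 = slack, 2.4 = tight at its stop, clockwise from above; starts at 0 to 0.6
- latch_bolt_grip (a point): grip point of the latch bolt; sizes and axes as for the pivot bolt
- press_nut (a joint): turn of the square pressure nut in the middle of the yoke, 108 mm from the pivot: grows clockwise seen from above, 4.4 = tight at its end stop (its plunger then bears on the lid's boss); starts at 0 to 0.9; needs about 0.25 Nm, stays where it is left, does not rise or sink
- nut_top (a point): centre of the nut's top face, 22 mm above the yoke's top face (216 mm up). The nut is square, 34 mm across flats, flats square to this point's x and y; the top 6 mm are chamfered to 24 mm across flats. Standing on the nut, the wrench's handle can swing about 65 degrees to either side of square to the yoke before it meets a wing bolt
- barrel_lid: loose barrel lid, 0.45 kg: rubber plug of 116 mm diameter, 10 mm thick, under a steel flange of 152 mm, 8 mm thick, with a round boss of 34 mm diameter rising 32 mm from the flange to take hold of. Origin: centre of the plug's underside, z up; height 50 mm. Seated, the flange lies on the rim and the origin is 115 mm above the tumbler's
- tool_mat: a thin black rubber mat, 130 mm (its x) by 200 mm (its y), 3 mm thick, fixed; origin at the centre of its underside, z up
- wrench: ratchet wrench, 0.5 kg, standing on its socket on the mat. Origin on the socket's axis at its lower edge, z up, handle along +x. Socket 64 mm diameter, 30 mm high; head to 52 mm up; handle 16 mm thick, 32 to 50 mm up, out to 175 mm; hold the bare part, 31 to 103 mm out. Mass centre 15 mm out. Swung clockwise from above it drives, after up to 0.75 rad of lost motion
- ratchet_socket (a joint): how far the ratchet has slipped: turn of the socket in the wrench's head, about 0 at the start; grows as the handle is swung anticlockwise while the nut holds the socket still (slips at about 0.03 Nm)
- socket_mouth (a point): centre of the socket's open lower end; turns with the socket. The eight-point bore, 26 mm deep, takes the nut in any of eight positions 45 degrees apart: this point's x axis at a multiple of 45 degrees to the nut's x axis, with about 2 mm of clearance and 10 degrees of play either way. Seated, its lower edge rests on the yoke's top face
- bucket_lid: a yellow plastic bucket lid used as a tray, fixed, 296 mm diameter, floor 4 mm and rim 10 mm above the work surface; origin at the centre of its underside
- stone1: a rough angular stone, about 60 mm long (its x), 40 mm wide (its y), 33 mm high (its z), 0.11 kg, on the bucket lid; origin in its middle, 17 mm above its flat underside. There are two to four such stones; an absent one reads None from the start
- stone2: a rough angular stone, about 60 mm long (its x), 40 mm wide (its y), 33 mm high (its z), 0.11 kg, on the bucket lid; origin in its middle, 17 mm above its flat underside. There are two to four such stones; an absent one reads None from the start
- stone3: a rough angular stone, about 60 mm long (its x), 40 mm wide (its y), 33 mm high (its z), 0.11 kg, on the bucket lid; origin in its middle, 17 mm above its flat underside. There are two to four such stones; an absent one reads None from the start
- stone4: a rough angular stone, about 60 mm long (its x), 40 mm wide (its y), 33 mm high (its z), 0.11 kg, on the bucket lid; origin in its middle, 17 mm above its flat underside. There are two to four such stones; an absent one reads None from the start
- onyx: a polished round black onyx tumblestone, 58 mm diameter, 28 mm high, on the cabinet top beyond the bucket lid; leave it; origin at the centre of its underside
- caliper: a chrome caliper 230 mm long (its x), 8 mm thick, lying beyond the tumbler; leave it; origin at the middle of its beam's underside
- grit_jar: a closed grit jar, 72 mm diameter, 110 mm high, beyond the tumbler; leave it; origin at the centre of its underside
Things that resemble listed ones, but are neither listed nor needed, are in the scene too. What is shaped like the stone1 but purple is not meant.

How it is judged:
By the outcome, as a careful person would: the job done as asked, in the order asked, and still so for the second after the job is handed in, with the robot touching nothing.
Of stone1, stone2, stone3, stone4 only 2 to 4 are there at a start; the rules pass over those that are not, and their reading is None.
At some moment in a run one of stone1, stone2, stone3, stone4 may be knocked a few centimetres aside while the robot is not near it.
It also fails if it takes over 210 s, if anything falls off the work surface, if the arm or the gripper's body presses on something with over 40 N, if the wrist force passes 120 N, or if a joint passes its speed limit or range.

ROBOT

A 6-joint arm with a two-finger parallel gripper is mounted at the origin on the work surface. World frame = base frame: x ahead of the robot, y to its left, z up, the work surface at z = 0. Lengths are in m, angles in degrees, forces in N, time in s.
With the tool pointing down it reaches from about 0.4 to 0.825 m from the base axis. Payload 7 kg.
Tool frame: the origin (TCP) lies midway between the tips of the shut fingers; the grasp point (between the pads) lies 19 mm behind it; z points along the fingers, y is the line along which they close (so a half turn about z gives the same grasp; the last joint's range is limited). The gripper opens to 88 mm and grips with 3 to 60 N. Pads are 19 mm wide; open, the fingers measure 130 mm over their backs; the gripper's body (78 mm by 193 mm) begins 47 mm behind the grasp point.
Start: joints at [-58.837, 20.546, 0.682, 0, -70.136, -16.507], TCP at [0.171, -0.653, 0.189] pointing down, gripper open.
Joint ranges: [-176.03, 176.03], [-82.01, 121.73], [-58.28, 71.71], [-173.87, 95.51], [-174.79, -0.11], [-173.66, 173.66]. Speed limits (degrees/s): [136.94, 136.94, 172.46, 180, 180, 180].

INTERFACE

Orientations are given as a 3x3 rotation matrix whose columns are the frame's x, y, z axes.
In Python, from rig import robot gives the robot as it stands. Calls block until the motion is done:
- robot.goto(position, orientation): joint-space move of the TCP to a pose.
- robot.servo_line(position, ori=None, speed=0.15): straight line of the TCP; ori=None keeps the orientation; speed is the mean speed in m/s.
- robot.movej(angles): joint-space move.
- robot.move_gripper(opening): opening from 0.0 (shut) to 1.0 (fully open); the grip force is fixed at half the most; returns when the fingers have stopped.
- robot.dwell(seconds).
- robot.ik(position, orientation): joint angles nearest the present ones, or None.
- robot.grab_frame(name): name is "scene" or "top" or "wrist"; returns (picture, depth): 420x560x3 uint8, red, green, blue; 420x560 float32, m along the optical axis (not along the pixel's ray), 0 where there is no reading.
- robot.camera_info(name): a dict with "vfov" (degrees; the focal length in pixels is half the picture's height over the tangent of half this angle, whatever the lens; pixels are square), "cx", "cy" (the principal point, pixels), "view" (4x4, takes a point from world to camera coordinates); the wrist camera has in their place "T_tool_cam" (4x4, takes a point from camera to tool coordinates, whose origin is the TCP and whose axes are the flange's). Camera axes: x right, y down, z forward; pixel columns grow to the right and rows downward; lengths in m; the calibration is good to about 2 mm. A picture is of the moment at which its call begins: read the wrist's pose just before it. camera_info takes no time and is no camera call.
A pose or a line that the arm cannot do raises robot.Unreachable and nothing moves.
- robot.job_done(): hands the job in; it is judged then, once.
Readings, each from a call of its own:
- robot.read_t(): time.
- robot.read_qpos(): joint angles.
- robot.read_qvel(): joint speeds.
- robot.read_effort(): joint torques, N m.
- robot.read_position(): TCP position.
- robot.read_tcp_rot(): TCP orientation.
- robot.read_force(): force on the tool from outside, world axes, zero at the start.
- robot.read_ft_torque(): the same for the moment, N m.
- robot.read_grip_width(): opening from 0.0 (shut) to 1.0 (fully open).
- robot.read_finger_force(): force on a finger pad.
Only numpy, scipy, OpenCV 4.12 (cv2) and the standard library are available. Lean on these libraries where they do the work, as an engineer would, in place of code of your own. Each camera call takes 0.05 s, during which the arm holds its last target. There are 200 camera calls.

## Working session

There is one attempt and no reset: what is moved stays moved. The work goes in short steps, each a Python script; the robot and the scene stay as the last script left them, time stands still between calls to the robot, and variables do not carry over. Pictures are saved under pics/ and viewed, at most 14 in all, crops included, and the job is handed in when it is done.

```bash
ls; mkdir -p pics; python3 - <<'E'
from rig import robot
import cv2,numpy as np
for n in ("scene","top"):
    p,d=robot.grab_frame(n); cv2.imwrite(f"pics/{n}0.png",p[:,:,::-1]); np.savez(f"{n}0.npz",p=p,d=d)
    c=robot.camera_info(n); print(n,c["vfov"],c["cx"],c["cy"],np.round(c["view"],3).tolist(),(d>0).mean())
c=robot.camera_info("wrist");print(c)
print(robot.read_t(),robot.read_tcp_rot())
E
```

```text
pics
scene 56.65844904916056 274.46124522404 209.27048204186934 [[-0.848, 0.53, -0.008, 0.422], [0.333, 0.522, -0.785, -0.142], [-0.412, -0.668, -0.62, 1.457], [0.0, 0.0, 0.0, 1.0]] 0.9958971088435374
top 47.67483284850344 275.9191057609943 204.23951356310616 [[0.054, -0.999, 0.006, 0.065], [-0.978, -0.054, -0.202, 0.603], [0.202, 0.005, -0.979, 1.37], [0.0, 0.0, 0.0, 1.0]] 0.9958333333333333
{'vfov': 71.15655331290806, 'cx': 280.8020317432928, 'cy': 210.3256219106786, 'T_tool_cam': array([[-9.70055885e-04, -9.51736572e-01, -3.06914577e-01,
         8.50594075e-02],
       [ 9.99999443e-01, -7.95637346e-04, -6.93411784e-04,
         3.75488051e-04],
       [ 4.15752655e-04, -3.06915078e-01,  9.51736813e-01,
        -1.96201337e-01],
       [ 0.00000000e+00,  0.00000000e+00,  0.00000000e+00,
         1.00000000e+00]])}
0.1 [[-9.67490199e-01 -2.52908048e-01 -4.83116844e-04]
 [-2.52908478e-01  9.67489263e-01  1.35227891e-03]
 [ 1.25408139e-04  1.43050094e-03 -9.99998969e-01]]
```

View pics/scene0.png

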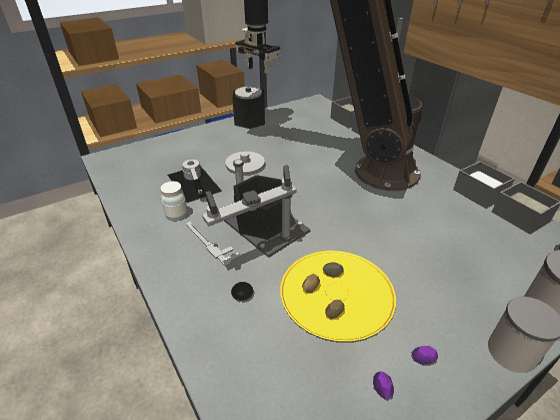

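View pics/top0.png

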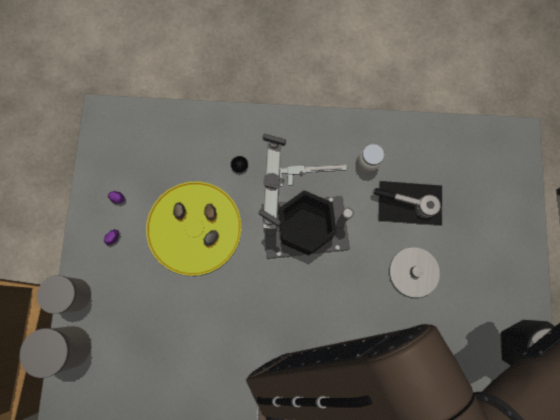

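The scene view shows three rough stones on the yellow lid, two purple decoys, the tumbler with its yoke swung out, and the wrench on its mat with the steel lid near it. In the top view the stones are at (180,211), (210,212) and (211,238). The barrel is at (307,223), the pivot bolt at (270,215), the yoke's free end at (274,140), the lid boss at (417,272) and the wrench head at (429,205).

```bash
cat > h.py <<'E'
import numpy as np, cv2
from rig import robot
def cloud(name):
    """picture, world point per pixel (NaN where no depth)"""
    c=robot.camera_info(name)
    if name=="wrist":
        T=np.eye(4);T[:3,:3]=robot.read_tcp_rot();T[:3,3]=robot.read_position();T=T@c["T_tool_cam"]
    else: T=np.linalg.inv(c["view"])
    p,d=robot.grab_frame(name)
    f=210/np.tan(np.radians(c["vfov"]/2))
    v,u=np.mgrid[:420,:560]
    d=np.where(d>0,d,np.nan)
    P=np.stack([(u-c["cx"])/f*d,(v-c["cy"])/f*d,d],-1)
    return p,P@T[:3,:3].T+T[:3,3]
def R(yaw):
    """tool down, closing line (tool y) at yaw (deg) in world"""
    a=np.radians(yaw); y=np.array([np.cos(a),np.sin(a),0]); z=np.array([0,0,-1.])
    return np.stack([np.cross(y,z),y,z],1)
def yaw_now():
    y=np.array(robot.read_tcp_rot())[:,1]; return np.degrees(np.arctan2(y[1],y[0]))
def blobs(mask,P,amin=15):
    n,l,s,_=cv2.connectedComponentsWithStats(mask.astype(np.uint8))
    out=[]
    for i in range(1,n):
        if s[i,4]<amin: continue
        q=P[l==i]; (c,wh,a)=cv2.minAreaRect(q[:,:2].astype(np.float32)*1000)
        if wh[0]<wh[1]: wh=wh[::-1]; a+=90
        b=s[i]
        out.append(dict(px=(b[0]+b[2]//2,b[1]+b[3]//2),n=int(b[4]),c=np.round(c,1),wh=np.round(wh,1),a=round((a+90)%180-90,1),m=np.round(np.mean(q,0)*1000,1),ztop=round(float(np.percentile(q[:,2],95))*1000,1)))
    return out
def show(bs):
    for b in bs: print(b["px"],b["n"],"c",b["c"],"wh",b["wh"],"a",b["a"],"mean",b["m"],"zt",b["ztop"])
E
cat > a.py <<'E'
from h import *
for n in ("top","scene"):
    p,P=cloud(n); z=P[...,2]; hsv=cv2.cvtColor(p,cv2.COLOR_RGB2HSV)
    roi=(P[...,0]>.3)&(P[...,0]<.95)&(P[...,1]>-.5)&(P[...,1]<.5)
    print(n)
    yel=roi&(hsv[...,0]>20)&(hsv[...,0]<35)&(hsv[...,1]>150); print("yellow");show(blobs(yel,P,200))
    for lo,hi in ((.016,.07),(.095,.14),(.17,.2),(.205,.25)):
        print("slice",lo,hi); show(blobs(roi&(z>lo)&(z<hi),P,20))
    print("lowslice lid/wrench");show(blobs(roi&(z>.014)&(z<.065)&(P[...,1]<-.12),P,20))
    np.savez(f"{n}.npz",p=p,P=P)
E
python3 a.py
```

```text
top
yellow
(np.int32(194), np.int32(228)) 6384 c [524.3 349.2] wh [289.8 289.5] a -87.2 mean [520.1 350.9   3.7] zt 9.8
slice 0.016 0.07
(np.int32(367), np.int32(164)) 129 c [ 738.3 -170.7] wh [71.5 32. ] a 59.6 mean [ 733.2 -167.    44.5] zt 66.6
(np.int32(238), np.int32(164)) 210 c [730.6 224.3] wh [52.9 50.9] a 3.7 mean [729.4 222.9  23.8] zt 30.6
(np.int32(406), np.int32(203)) 698 c [ 646.6 -298.1] wh [203.   61.5] a 70.4 mean [ 631.1 -318.    50.5] zt 58.7
(np.int32(306), np.int32(223)) 1507 c [551.5   4.1] wh [148.1 119. ] a 69.7 mean [554.3   2.9  24.6] zt 51.0
(np.int32(179), np.int32(211)) 172 c [570.6 394.8] wh [54.2 36.3] a 3.1 mean [567.6 394.5  31.7] zt 40.6
(np.int32(210), np.int32(212)) 170 c [570.6 300.7] wh [53.1 34.5] a 5.0 mean [569.3 299.6  31.5] zt 40.5
(np.int32(340), np.int32(224)) 65 c [560.  -97.9] wh [35. 33.] a 36.1 mean [554.4 -96.8  31.7] zt 59.4
(np.int32(271), np.int32(233)) 59 c [516.7 109.7] wh [39.9 24.4] a -86.6 mean [517.2 111.7  29.2] zt 60.1
(np.int32(210), np.int32(238)) 180 c [491.1 293. ] wh [55.5 36.2] a -38.3 mean [489.8 291.6  30.3] zt 38.6
[... 3402 characters left out ...]
5.7
slice 0.205 0.25
(np.int32(286), np.int32(176)) 152 c [530.6 114.1] wh [60.9 26.7] a 46.6 mean [533.9 119.4 232.1] zt 244.3
(np.int32(212), np.int32(203)) 194 c [744.5 112.1] wh [65.8 25.7] a 79.6 mean [748.  120.3 233.5] zt 244.4
(np.int32(251), np.int32(196)) 130 c [636.8 113.2] wh [36.9 33.7] a 79.6 mean [639.1 116.9 211.7] zt 214.9
lowslice lid/wrench
(np.int32(245), np.int32(162)) 434 c [ 425.6 -329.8] wh [149.6 146.7] a -48.5 mean [ 425.3 -323.4   20.3] zt 46.9
(np.int32(192), np.int32(177)) 383 c [ 633.6 -294.9] wh [206.8  62.4] a 85.3 mean [ 639.8 -315.9   45.5] zt 54.9
(np.int32(174), np.int32(209)) 309 c [ 765.3 -164.6] wh [72.6 38. ] a -16.4 mean [ 766.6 -156.1   40.2] zt 62.8
```

```bash
cat >> h.py <<'E'
LID=np.array([.524,.3485]); TUM=np.array([.5435,.007]); TYAW=9.9
def tum(x,y):
    a=np.radians(TYAW); return TUM+[x*np.cos(a)-y*np.sin(a),x*np.sin(a)+y*np.cos(a)]
def best(pos,yaw):
    """of the two equal grasps the one with the last joint nearest its middle"""
    c=[]
    for y in (yaw,yaw+180):
        q=robot.ik(pos,R(y))
        if q is not None: c.append((abs(q[5]),y))
    return min(c)[1]
def stones():
    p,P=cloud("wrist"); hsv=cv2.cvtColor(p,cv2.COLOR_RGB2HSV)
    m=(np.hypot(P[...,0]-LID[0],P[...,1]-LID[1])<.15)&(P[...,2]>.014)&(P[...,2]<.06)
    return p,[b for b in blobs(m,P,100)]
E
cat > s1.py <<'E'
from h import *
x,y,_=robot.read_position()
robot.servo_line([x,y,.36],speed=.3)
Y=best([*LID,.33],10)
robot.goto([*LID,.33],R(Y)); print(robot.read_t(),Y,robot.read_qpos())
p,b=stones(); show(b); cv2.imwrite("pics/w1.png",p[:,:,::-1])
E
python3 s1.py
```

```text
4.6083 190 [ 5.13172936e+01  1.32029528e+01  8.38167984e+00  2.14118826e-03
 -8.51829268e+01 -4.13683661e+01]
(np.int32(258), np.int32(134)) 634 c [570.6 300.2] wh [55.5 37.1] a 10.5 mean [570.  299.2  33. ] zt 39.3
(np.int32(306), np.int32(137)) 616 c [491.7 292. ] wh [55.8 36.8] a -33.4 mean [491.9 291.2  32.4] zt 39.0
(np.int32(250), np.int32(188)) 528 c [570.1 395.3] wh [54.4 38.1] a -7.4 mean [568.5 392.8  32.5] zt 39.2
```

View pics/w1.png

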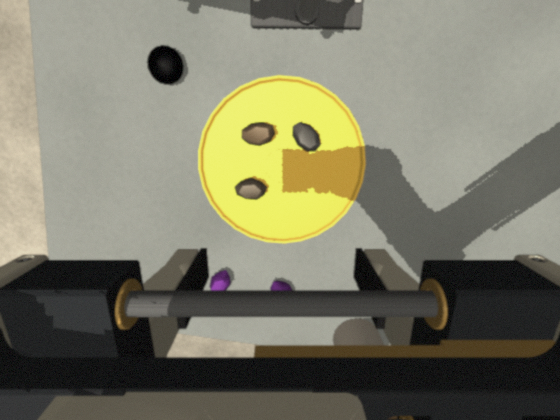

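The wrist view shows the three stones at (258,134), (306,137) and (250,188), matching the overhead measurements. Next I'll pick each one up, looking again before each grasp.

```bash
cat > s2.py <<'E'
from h import *
import sys
def one(b,off):
    c=b["c"]/1000; Y=best([*c,.1],b["a"]+90)
    robot.goto([*c,.10],R(Y))
    robot.servo_line([*c,.008],speed=.15)
    robot.move_gripper(0); g=robot.read_grip_width()
    robot.servo_line([*c,.33],speed=.4)
    print("grip mm",g*88,robot.read_grip_width()*88,robot.read_finger_force(),robot.read_t())
    if robot.read_grip_width()<.2: robot.move_gripper(1); return False
    q=tum(0,off); Yt=best([*q,.33],TYAW)
    robot.goto([*q,.33],R(Yt))
    robot.servo_line([*q,.078],speed=.3)
    robot.move_gripper(.72)
    robot.servo_line([*q,.33],speed=.4); robot.move_gripper(1)
    return True
n=0
for off in (-.02,.02,0,0,0):
    robot.goto([*LID,.33],R(best([*LID,.33],10)))
    _,b=stones(); show(b)
    if not b: break
    one(max(b,key=lambda q:q["c"][0]),off)
print(robot.read_t())
p,_=robot.grab_frame("top"); cv2.imwrite("pics/top2.png",p[:,:,::-1])
E
python3 s2.py
```

```text
(np.int32(258), np.int32(134)) 631 c [570.5 300.7] wh [55.7 37.2] a 10.0 mean [570.1 299.2  33.1] zt 39.5
(np.int32(306), np.int32(137)) 615 c [491.6 292.4] wh [55.8 36.9] a -33.3 mean [491.9 291.2  32.6] zt 39.0
(np.int32(250), np.int32(188)) 533 c [568.6 396.3] wh [54.9 39.4] a 27.3 mean [568.7 392.8  32.4] zt 39.2
grip mm 0.562172180069011 0.6563244471751116 0.0 9.5917
(np.int32(258), np.int32(134)) 630 c [570.6 300.8] wh [55.8 37.2] a 10.9 mean [570.  299.2  33.1] zt 39.3
(np.int32(306), np.int32(137)) 615 c [491.  291.8] wh [55.7 36.4] a -36.5 mean [491.9 291.   32.6] zt 39.0
(np.int32(250), np.int32(188)) 537 c [569.3 396. ] wh [47.7 45.5] a 53.5 mean [568.6 392.8  32.4] zt 39.2
grip mm 0.27955117736100166 0.5623938977511671 0.0 17.2167
(np.int32(258), np.int32(134)) 629 c [570.5 300.9] wh [55.6 37.3] a 10.2 mean [570.  299.3  33.1] zt 39.4
(np.int32(306), np.int32(137)) 612 c [490.9 291.8] wh [56.  36.5] a -36.3 mean [491.9 291.1  32.6] zt 39.2
(np.int32(250), np.int32(188)) 539 c [569.4 396.2] wh [47.3 45.8] a 54.5 mean [568.6 392.8  32.4] zt 39.2
grip mm 0.17653199967848768 0.34227934242897107 0.0 24.85
(np.int32(258), np.int32(134)) 631 c [570.5 300.7] wh [55.4 37.4] a 9.0 mean [570.  299.3  33. ] zt 39.4
(np.int32(306), np.int32(137)) 612 c [491.1 291.8] wh [55.7 36.4] a -36.6 mean [491.9 291.1  32.6] zt 39.1
(np.int32(250), np.int32(188)) 540 c [569.6 396.2] wh [47.8 45.3] a 53.1 mean [568.7 392.8  32.4] zt 39.2
grip mm 0.5667630004104668 -0.02179646167090115 0.0 32.4583
(np.int32(258), np.int32(134)) 630 c [570.6 300.8] wh [55.8 37.2] a 10.3 mean [570.  299.3  33.1] zt 39.3
(np.int32(319), np.int32(148)) 592 c [467.2 306.5] wh [55.7 36.1] a -33.2 mean [467.6 305.9  32.7] zt 39.2
(np.int32(250), np.int32(188)) 538 c [569.3 395.9] wh [47.3 45.6] a 53.9 mean [568.7 392.8  32.4] zt 39.1
grip mm 0.27891107901687084 0.398855024400966 0.0 40.0667
41.5083
```

View pics/top2.png

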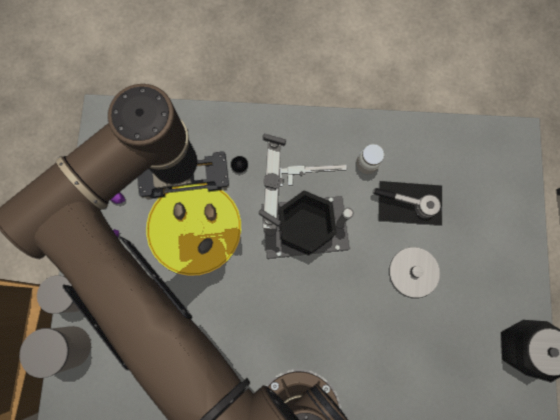

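The first grasps closed on nothing, and one stone was knocked to (467,306). I'll check the real pose at the grasp before I try again.

```bash
python3 - <<'E'
from h import *
print(robot.read_position(),robot.read_tcp_rot(),robot.read_t())
c=np.array([.5705,.3007]);Y=best([*c,.1],100);print(Y)
robot.goto([*c,.10],R(Y)); print(robot.read_position())
robot.servo_line([*c,.05],speed=.2); print(robot.read_position(),robot.read_grip_width())
p,P=cloud("wrist"); cv2.imwrite("pics/w3.png",p[:,:,::-1])
E
```

```text
[0.57060045 0.3008019  0.32999436] [[ 9.83890240e-01  1.78773585e-01 -2.17254991e-05]
 [ 1.78773585e-01 -9.83890241e-01 -5.24735314e-06]
 [-2.23135947e-05  1.27887419e-06 -1.00000000e+00]] 41.5583
280
[0.57166709 0.30149922 0.1016049 ]
[0.57119254 0.30109176 0.05121638] 0.9998967419004972
```

View pics/w3.png

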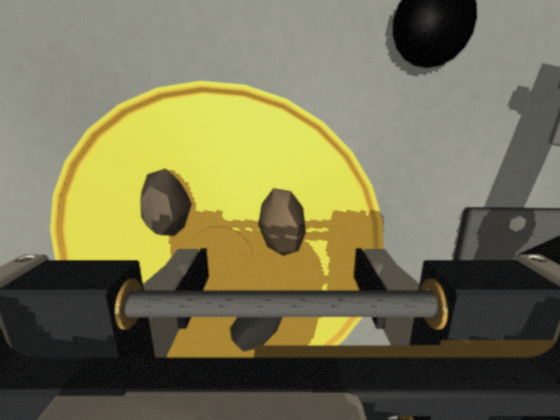

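Here the stone sits at (283,222), where a point below the TCP should project, so the pose is right. I'll do the descent and close in steps.

```bash
python3 - <<'E'
from h import *
c=np.array([.5705,.3007])
robot.servo_line([*c,.008],speed=.15); print(robot.read_position(),robot.read_force())
p,P=cloud("wrist")
robot.move_gripper(0); print(robot.read_grip_width(),robot.read_finger_force(),robot.read_t())
p2,P=cloud("wrist"); cv2.imwrite("pics/w4.png",np.hstack([p,p2])[120:,:,::-1][:, ::1])
im=cv2.imread("pics/w4.png"); cv2.imwrite("pics/w4.png",cv2.resize(im,(800,214),interpolation=cv2.INTER_AREA))
E
```

```text
[0.57108584 0.30102282 0.00901501] [-0.20247894  0.52375717  0.58930267]
0.002571200706303893 0.0 44.8333
```

View pics/w4.png

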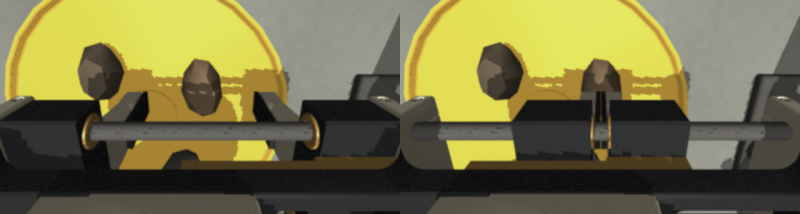

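The left half (open) shows the stone at about (202,87), between the fingers. In the right half (shut) the fingers pass in front of it without touching. I'll use depth to find where the fingertips really are.

```bash
python3 - <<'E'
from h import *
T=np.eye(4);T[:3,:3]=robot.read_tcp_rot();T[:3,3]=robot.read_position();Ti=np.linalg.inv(T)
p,P=cloud("wrist")
Q=P@Ti[:3,:3].T+Ti[:3,3]
for v in range(190,330,8): print(v,np.round(P[v,281]*1000),np.round(Q[v,275]*1000),np.round(Q[v,281]*1000),np.round(Q[v,288]*1000),p[v,281])
p,P=cloud("scene"); cv2.imwrite("pics/sc5.png",cv2.resize(p[210:350,230:430,::-1],(800,560)))
E
```

```text
190 [603. 306.   5.] [33. -4.  2.] [33. -0.  3.] [33.  5.  2.] [228 231  94]
198 [597. 305.   5.] [27. -4.  4.] [27. -0.  3.] [27.  5.  3.] [227 228  90]
206 [597. 305.  23.] [ 27.  -4. -14.] [ 27.  -0. -15.] [ 27.   4. -15.] [110  91  68]
214 [593. 305.  27.] [ 23.  -4. -20.] [ 23.  -0. -19.] [ 23.   4. -19.] [123 104  81]
222 [590. 304.  33.] [ 19.  -4. -24.] [ 19.  -0. -25.] [ 20.   4. -26.] [134 112  87]
230 [586. 304.  37.] [ 16.  -4. -28.] [ 16.  -0. -29.] [ 16.   4. -30.] [136 114  86]
238 [581. 303.  37.] [ 10.  -4. -29.] [ 10.  -0. -29.] [ 11.   4. -29.] [83 68 53]
246 [576. 302.  37.] [  6.  -4. -31.] [  5.  -0. -29.] [  6.   4. -30.] [80 66 52]
254 [571. 301.  38.] [  8.  -4. -46.] [  0.  -0. -30.] [  9.   4. -49.] [40 36 28]
262 [566. 300.  39.] [  8.  -3. -55.] [ -5.  -0. -31.] [  9.   4. -57.] [39 37 29]
270 [560. 299.  39.] [  8.  -3. -65.] [-11.  -0. -31.] [  8.   3. -65.] [43 40 33]
278 [554. 298.  39.] [  8.  -3. -72.] [-17.  -0. -31.] [  8.   3. -72.] [39 31 23]
286 [579. 302.  87.] [  8.  -3. -79.] [  8.  -0. -79.] [  8.   3. -79.] [81 64 24]
294 [600. 306. 126.] [  31.   -2. -119.] [  30.   -0. -118.] [  31.    2. -119.] [57 55 54]
302 [599. 306. 129.] [  29.   -2. -120.] [  29.   -0. -121.] [  29.    2. -120.] [103 101  95]
310 [597. 306. 129.] [  27.   -2. -122.] [  27.   -0. -121.] [  27.    2. -122.] [109 107 103]
318 [565. 300.  92.] [ -5.  -3. -84.] [ -6.  -0. -84.] [ -5.   3. -84.] [89 72 34]
326 [561. 299.  92.] [-10.  -3. -84.] [ -9.  -0. -84.] [-10.   3. -84.] [88 71 31]
```

View pics/sc5.png

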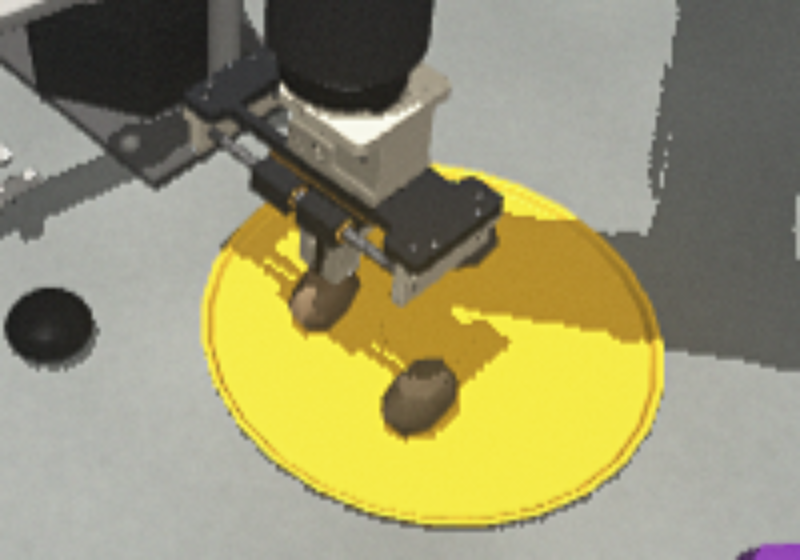

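In both views the shut fingers end above the stone: the lowest finger point in depth is near tool z = -40 mm, not 0. I'll measure the real tip offset with the gripper raised clear.

```bash
python3 - <<'E'
from h import *
robot.servo_line([.5705,.3007,.16],speed=.3)
T=np.eye(4);T[:3,:3]=robot.read_tcp_rot();T[:3,3]=robot.read_position();Ti=np.linalg.inv(T)
def rep(n):
    p,P=cloud(n); Q=(P@Ti[:3,:3].T+Ti[:3,3])*1000
    m=(abs(Q[...,0])<40)&(abs(Q[...,1])<70)&(Q[...,2]>-84)&(Q[...,2]<40)
    q=Q[m]; print(n,len(q))
    for lo in range(-84,40,6):
        s=q[(q[:,2]>=lo)&(q[:,2]<lo+6)]
        if len(s)>3: print(lo,len(s),"x",np.round(np.percentile(s[:,0],[2,98])),"y",np.round(np.percentile(s[:,1],[2,98])))
for g in (0,1):
    robot.move_gripper(g); print("grip",g,robot.read_grip_width()); rep("wrist"); rep("scene")
E
```

```text
grip 0 0.0066406315771022455
wrist 1461
-84 273 x [-11.   8.] y [-4.  4.]
-78 134 x [ 7. 10.] y [-5.  4.]
-72 132 x [ 7. 10.] y [-6.  5.]
-66 86 x [7. 9.] y [-4.  4.]
-60 164 x [ 3. 10.] y [-7.  6.]
-54 298 x [ 7. 10.] y [-15.  15.]
-48 260 x [ 7. 10.] y [-15.  15.]
-42 110 x [7. 9.] y [-15.  14.]
-36 4 x [7. 8.] y [-3.  4.]
scene 215
-84 4 x [ 6. 12.] y [-21. -18.]
-78 19 x [ 0. 14.] y [-20.  17.]
-72 38 x [-5. 13.] y [-18.  19.]
-66 27 x [-6. 13.] y [-17.  16.]
-60 31 x [-8. 14.] y [-16.  15.]
-54 30 x [-8. 14.] y [-16.  12.]
-48 36 x [-8. 14.] y [-16.  15.]
-42 28 x [-7. 13.] y [-15.  15.]
grip 1 0.9948240247668704
wrist 4316
-84 832 x [-11.  10.] y [-61.  60.]
-78 655 x [ 3. 10.] y [-62.  61.]
-72 567 x [ 0. 10.] y [-61.  60.]
-66 498 x [-3. 10.] y [-60.  59.]
-60 613 x [-7. 10.] y [-59.  58.]
-54 505 x [-10.  10.] y [-59.  58.]
-48 459 x [-10.  10.] y [-59.  58.]
-42 187 x [-10.  10.] y [-54.  47.]
scene 294
-84 20 x [-4. 13.] y [44. 63.]
-78 30 x [ 1. 13.] y [-59.  64.]
-72 39 x [-6. 14.] y [-61.  58.]
-66 38 x [-7. 14.] y [-60.  61.]
-60 40 x [-7. 14.] y [-60.  57.]
-54 50 x [-7. 14.] y [-59.  59.]
-48 41 x [-7. 14.] y [-60.  58.]
-42 33 x [-7. 13.] y [-59.  59.]
```

Both cameras agree: the fingertips end 37 mm short of the reported TCP. From here on I'll command all heights with that correction, and stop at the first failed grasp.

```bash
cat >> h.py <<'E'
D=.037   # measured: the real fingertips are this far short of the reported TCP
def G(xy,z,yaw):
    """joint move, z = height of the real fingertips"""
    robot.goto([*xy,z-D],R(yaw))
def L(xy,z,speed=.2,yaw=None):
    robot.servo_line([*xy,z-D],None if yaw is None else R(yaw),speed=speed)
E
cat > s2.py <<'E'
from h import *
def one(b,off):
    c=b["c"]/1000; Y=best([*c,.1],b["a"]+90)
    G(c,.12,Y); L(c,.010,.2)
    robot.move_gripper(0); g=robot.read_grip_width()*88
    L(c,.30,.5)
    print("grip mm",g,robot.read_grip_width()*88,robot.read_finger_force(),robot.read_t())
    if robot.read_grip_width()*88<15: return False
    q=tum(0,off); Yt=best([*q,.3],TYAW)
    G(q,.33,Yt); L(q,.08,.4)
    robot.move_gripper(.72)
    L(q,.33,.5)
    return True
for off in (-.02,.02,0,0):
    robot.goto([*LID,.33],R(best([*LID,.33],10))); robot.move_gripper(1)
    _,b=stones(); show(b)
    if not b or not one(max(b,key=lambda q:q["c"][0]),off): break
print(robot.read_t())
E
python3 s2.py
```

```text
(np.int32(258), np.int32(134)) 632 c [570.2 300.5] wh [55.4 37.1] a 10.1 mean [569.9 299.2  33.1] zt 39.3
(np.int32(319), np.int32(148)) 590 c [467.5 306.7] wh [55.7 37.2] a -33.4 mean [467.5 305.8  32.7] zt 39.2
(np.int32(250), np.int32(188)) 532 c [569.9 395.5] wh [54.7 38.4] a -8.3 mean [568.8 392.9  32.6] zt 39.3
grip mm 36.54837025918667 36.96347148492168 29.999682772904634 53.05
(np.int32(319), np.int32(148)) 594 c [467.1 306.7] wh [55.8 36.1] a -33.1 mean [467.5 305.9  32.7] zt 39.0
(np.int32(250), np.int32(188)) 538 c [569.4 395.1] wh [56.2 38.2] a 8.0 mean [568.7 392.8  32.4] zt 39.2
grip mm 36.99085835393021 37.39716658206853 30.00020265695639 62.1167
(np.int32(319), np.int32(148)) 594 c [467.  306.6] wh [55.8 36.1] a -33.5 mean [467.5 305.8  32.6] zt 39.0
grip mm 35.7182696749703 36.01192719218403 29.999619908630848 70.8667
76.175
```

All three stones gripped at about 37 mm and went over the barrel. Now I'll check the barrel and measure the posts, yoke, lid and wrench with the wrist camera.

```bash
cat > s3.py <<'E'
from h import *
robot.goto([*TUM,.36],R(best([*TUM,.36],TYAW)))
p,P=cloud("wrist"); cv2.imwrite("pics/w6.png",p[:,:,::-1]); z=P[...,2]
near=np.hypot(P[...,0]-.5435,P[...,1]-.007)<.3
for lo,hi in ((.023,.09),(.115,.135),(.17,.2),(.205,.26)): print(lo);show(blobs(near&(z>lo)&(z<hi),P,80))
m=np.array([.53,-.32])
robot.goto([*m,.36],R(best([*m,.36],90)))
p,P=cloud("wrist"); cv2.imwrite("pics/w7.png",p[:,:,::-1]); z=P[...,2]
np.savez("w7.npz",p=p,P=P)
near=(P[...,1]<-.15)&(P[...,0]<.75)&(P[...,0]>.3)
for lo,hi in ((.012,.03),(.032,.07),(.03,.048)): print(lo);show(blobs(near&(z>lo)&(z<hi),P,80))
print(robot.read_t())
E
python3 s3.py; python3 -c "
import cv2,numpy as np
a=[cv2.imread(f'pics/{n}.png') for n in('w6','w7')];cv2.imwrite('pics/w67.png',cv2.resize(np.hstack(a),(800,300),interpolation=cv2.INTER_AREA))"
```

```text
0.023
(np.int32(163), np.int32(24)) 1153 c [ 742.3 -172.8] wh [70.8 38.3] a 50.1 mean [ 732.9 -168.6   64.7] zt 88.2
(np.int32(231), np.int32(11)) 313 c [ 657.3 -212.4] wh [31.3 21.2] a 76.5 mean [ 655.5 -209.    52.2] zt 56.2
(np.int32(280), np.int32(168)) 3206 c [543.    7.3] wh [152.4 130.4] a 9.0 mean [546.1  22.1  54.4] zt 87.2
0.115
(np.int32(281), np.int32(171)) 3016 c [543.1   5.6] wh [179.  155.8] a 8.7 mean [543.7   3.2 125. ] zt 126.9
0.17
(np.int32(281), np.int32(92)) 599 c [ 560.8 -101.1] wh [31.2 31.1] a 54.2 mean [ 560.7 -101.1  178.2] zt 179.8
(np.int32(201), np.int32(244)) 3702 c [633.6 109.4] wh [258.6  44.2] a -1.2 mean [633.9 106.3 193.2] zt 196.6
0.205
(np.int32(108), np.int32(241)) 919 c [736.3 105.6] wh [50.8 19.8] a 78.5 mean [734.9 101.2 234.3] zt 246.8
(np.int32(200), np.int32(251)) 283 c [633.1 108.5] wh [34.2 28.4] a -11.9 mean [630.6 100.  212.2] zt 216.6
(np.int32(280), np.int32(271)) 870 c [528.9 109.2] wh [63.4 19.8] a 56.9 mean [526.3 104.2 236.1] zt 247.0
0.012
(np.int32(274), np.int32(99)) 6088 c [ 421.6 -332.4] wh [150.4 150.1] a 63.2 mean [ 418.9 -332.2   18.6] zt 20.2
(np.int32(341), np.int32(265)) 112 c [ 730.3 -199.6] wh [55.3 13.7] a -60.7 mean [ 728.2 -199.7   21.2] zt 28.9
0.032
(np.int32(273), np.int32(100)) 360 c [ 421.6 -332.2] wh [32.9 32.5] a 80.1 mean [ 421.6 -332.1   50.5] zt 52.0
(np.int32(292), np.int32(220)) 1790 c [ 645.9 -302.5] wh [204.1  61. ] a 70.3 mean [ 629.9 -321.8   53. ] zt 58.2
(np.int32(342), np.int32(272)) 270 c [ 730.4 -201.2] wh [52.4 12.5] a -58.1 mean [ 728.8 -202.2   51.7] zt 68.8
0.03
(np.int32(292), np.int32(216)) 220 c [ 620.6 -296. ] wh [202.1  24.8] a 76.6 mean [ 617.7 -316.9   40.9] zt 47.4
(np.int32(342), np.int32(270)) 126 c [ 730.4 -201.2] wh [52.4 12.4] a -58.2 mean [ 728.4 -201.1   39.2] zt 47.3
78.8083
```

View pics/w67.png

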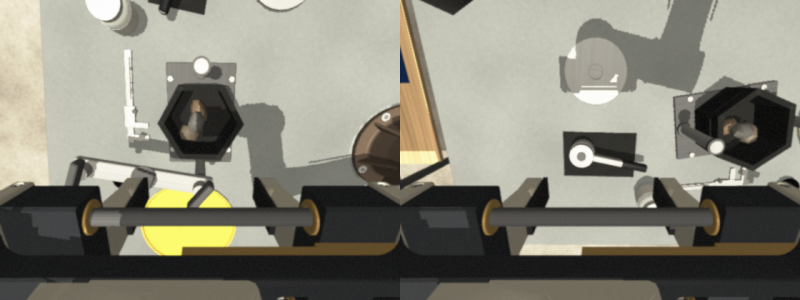

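The stones are in the barrel, at (197,118) in the left half. In the right half the lid boss is at (595,72) and the wrench head at (580,157) with its handle to the right. Now the lid.

```bash
sed -i 's/^LID=.*/LID=np.array([.524,.3485]); TUM=np.array([.543,.0065]); TYAW=9.2/' h.py; cat > s4.py <<'E'
from h import *
c=np.array([.4216,-.3322]); Y=best([*c,.1],TYAW+90) ; 
Yt=best([*TUM,.3],TYAW)
robot.move_gripper(.8)
G(c,.12,Y); L(c,.023,.15); robot.move_gripper(0)
print("grip",robot.read_grip_width()*88,robot.read_t())
L(c,.30,.4); print("held",robot.read_grip_width()*88,robot.read_force())
G(TUM,.33,Yt); L(TUM,.165,.3)
f0=np.array(robot.read_force())
L(TUM,.141,.08); print("dF",np.array(robot.read_force())-f0)
robot.move_gripper(.75); L(TUM,.33,.4)
p,P=cloud("scene"); z=P[...,2]
near=np.hypot(P[...,0]-.543,P[...,1]-.0065)<.1
show(blobs(near&(z>.128)&(z<.142),P,60));show(blobs(near&(z>.145)&(z<.175),P,20))
p,P=cloud("wrist"); z=P[...,2]; cv2.imwrite("pics/w8.png",p[:,:,::-1])
near=np.hypot(P[...,0]-.543,P[...,1]-.0065)<.1
show(blobs(near&(z>.128)&(z<.142),P,60));show(blobs(near&(z>.145)&(z<.175),P,20))
print(robot.read_t())
E
python3 s4.py
```

```text
grip 33.59585879290189 82.0
held 33.41596560582676 [ 0.3671282   0.17670593 -4.7383776 ]
dF [-0.99277636  0.58150822 -1.37649754]
(np.int32(259), np.int32(188)) 480 c [543.3 -20.6] wh [148.3  94.3] a -7.9 mean [547.7 -18.9 131.2] zt 135.0
(np.int32(240), np.int32(168)) 28 c [562.7 -88.1] wh [19.8  6.2] a 13.5 mean [562.7 -88.4 163.3] zt 174.3
(np.int32(262), np.int32(183)) 117 c [546.    9.8] wh [32.7 31.4] a -35.7 mean [548.5  13.7 158.2] zt 165.0
(np.int32(280), np.int32(184)) 10602 c [542.2   7.6] wh [150.3 150.3] a -36.3 mean [543.    3.4 133.6] zt 134.8
(np.int32(280), np.int32(258)) 66 c [527.3 102.2] wh [17.6  4.6] a 8.5 mean [527.3 101.8 135.2] zt 141.4
(np.int32(280), np.int32(192)) 730 c [542.7   7.6] wh [32.9 32.8] a 87.7 mean [542.7   5.9 164.2] zt 166.6
(np.int32(280), np.int32(265)) 117 c [527.2 100.1] wh [20.   8.6] a 9.8 mean [527.1 100.3 158.7] zt 173.6
86.825
```

View pics/w8.png

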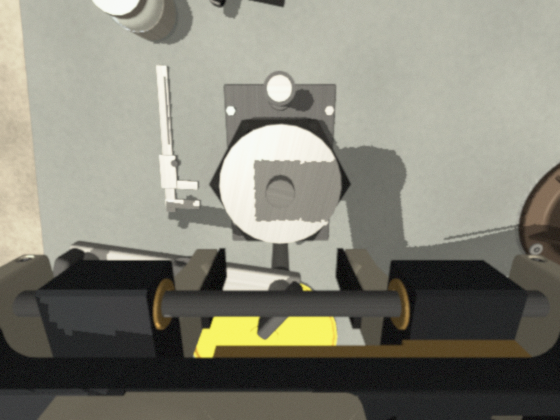

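The lid is seated: the flange disc is centred at (280,184) with its top at 133 mm. Next I swing the yoke.

```bash
cat >> h.py <<'E'
PIV=tum(0,.108)
def pickyaw(path):
    """path: list of (xy,z,yaw); add 0 or 180 so that the last joint stays within range all along"""
    c=[]
    for k in (-180,0,180):
        q=[robot.ik([*xy,z-D],R(y+k)) for xy,z,y in path]
        if all(v is not None for v in q):
            j=np.array([v[5] for v in q])
            if np.abs(np.diff(j)).max(initial=0)<120: c.append((np.abs(j).max(),k))
    print("yaw choices",c); return min(c)[1]
E
cat > s5.py <<'E'
from h import *
robot.move_gripper(0)
def pt(th,gap):
    a=np.radians(th); u=np.array([np.cos(a),np.sin(a)]); n=np.array([-u[1],u[0]])
    return PIV+.152*u+(.018+.015+gap)*n
Z=.185; H=TYAW-90
k=pickyaw([(pt(0,.03),Z,90),(pt(-40,0),Z,50),(pt(H,0),Z,H+90)])
G(pt(0,.035),.34,90+k); L(pt(0,.035),Z,.3); 
f0=np.array(robot.read_force())
for th in np.append(np.arange(-4,H,-8),[H,H-1.5,H-3,H-4.5,H-6]):
    L(pt(th,0),Z,.12,th+90+k)
    a=np.radians(th); n=np.array([-np.sin(a),np.cos(a)]); f=(np.array(robot.read_force())-f0)[:2]@n
    if f>11: break
print("end",th,"home",H,"f",f,robot.read_t())
L(pt(th,.03),Z,.15); L(pt(th,.03),.36,.4)
p,P=cloud("top"); z=P[...,2]
near=np.hypot(P[...,0]-.543,P[...,1]-.0065)<.2
for lo,hi in((.18,.2),(.205,.26)): show(blobs(near&(z>lo)&(z<hi),P,30))
cv2.imwrite("pics/top9.png",p[:,:,::-1]); print(robot.read_t())
E
python3 s5.py
```

```text
yaw choices [(np.float64(59.53686563932076), -180), (np.float64(59.53686563932076), 180)]
end -82.3 home -80.8 f 17.411390505880142 93.825
(np.int32(320), np.int32(216)) 472 c [550.9 -23.2] wh [138.9  48.4] a -77.2 mean [545.3 -26.2 193. ] zt 197.7
(np.int32(288), np.int32(219)) 51 c [534.3  60.9] wh [36.   9.6] a 18.7 mean [534.1  61.1 192.8] zt 197.3
(np.int32(309), np.int32(215)) 158 c [543.1   6.8] wh [33.7 32.7] a 2.2 mean [542.6   6.9 213.3] zt 218.5
(np.int32(349), np.int32(215)) 101 c [ 546.3 -100.2] wh [35.1 26.6] a 2.5 mean [546.7 -97.  236.5] zt 247.2
94.8083
```

The yoke stopped at home, with contact force rising to 17 N and the nut above the boss. Now I'll measure the wing directions.

```bash
cat > s6.py <<'E'
from h import *
q=tum(0,0)
robot.goto([*q,.36],R(best([*q,.36],TYAW+90)))
p,P=cloud("wrist"); z=P[...,2]; cv2.imwrite("pics/w10.png",p[:,:,::-1])
near=np.hypot(P[...,0]-.543,P[...,1]-.0065)<.16
print("bolts exp",PIV,tum(0,-.108))
for lo,hi in((.185,.2),(.208,.222),(.232,.26)): show(blobs(near&(z>lo)&(z<hi),P,50))
print(robot.read_t())
E
python3 s6.py
```

```text
bolts exp [0.52573283 0.11311072] [ 0.56026717 -0.10011072]
(np.int32(323), np.int32(183)) 2065 c [551.2 -45.2] wh [128.2  41.7] a -83.7 mean [554.8 -50.  194.6] zt 197.0
(np.int32(235), np.int32(183)) 1807 c [534.1  64. ] wh [90.3 36.2] a -79.9 mean [535.1  62.3 194.6] zt 196.4
(np.int32(183), np.int32(178)) 88 c [531.4 129.3] wh [18.3 11.4] a 7.6 mean [534.6 130.5 193.9] zt 195.8
(np.int32(282), np.int32(187)) 788 c [542.4   5.7] wh [34.4 33.9] a -2.9 mean [544.    5.9 215.1] zt 217.6
(np.int32(367), np.int32(186)) 164 c [562.9 -91.7] wh [27.7  9.4] a -9.2 mean [562.2 -91.3 216.7] zt 219.8
(np.int32(197), np.int32(191)) 120 c [522.  102.6] wh [23.9  7.8] a -19.5 mean [523.5 102.6 217.2] zt 219.6
(np.int32(379), np.int32(193)) 898 c [ 560.2 -100.1] wh [63.7 14.3] a -2.9 mean [562.  -98.5 244.2] zt 247.5
(np.int32(185), np.int32(194)) 801 c [525.6 112. ] wh [63.3 14.5] a -20.6 mean [527.7 110.2 244.9] zt 247.4
96.2
```

View pics/w10.png

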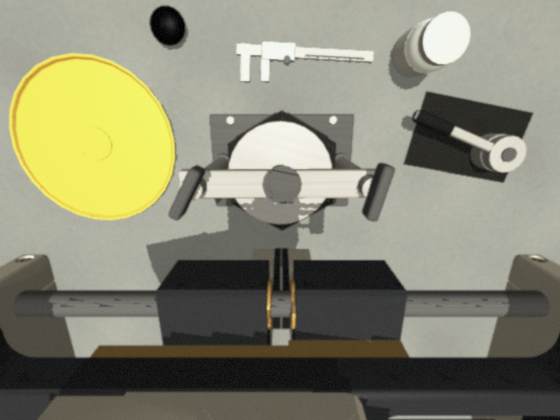

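The wings are at (185,194) and (379,193), pointing -20.6° and -2.9° in the world. The tight positions should both be near -128°. Now I turn both bolts.

```bash
cat > s7.py <<'E'
from h import *
END=TYAW-137.5
Z=.221
robot.move_gripper(.6)
for c,w in ((tum(0,-.108),-2.9),(PIV,-20.6)):
    k=pickyaw([(c,Z,y+90) for y in np.linspace(w,END-6,4)])
    G(c,.29,w+90+k); L(c,Z,.15); robot.move_gripper(0)
    print("grip mm",robot.read_grip_width()*88); t0=robot.read_ft_torque()[2]
    for y in np.append(np.linspace(w,END+8,4)[1:],[END+4,END,END-2.5,END-5]):
        G(c,Z,y+90+k); t=robot.read_ft_torque()[2]-t0
        if y<END+9: print(round(y-END,1),round(t,3),np.round(np.hypot(*robot.read_force()[:2]),1))
        if abs(t)>.8: break
    robot.move_gripper(.6); L(c,.29,.3); print(robot.read_t())
q=tum(0,0)
robot.goto([*q,.36],R(best([*q,.36],TYAW+90)))
p,P=cloud("wrist"); z=P[...,2]; cv2.imwrite("pics/w11.png",p[:,:,::-1])
near=np.hypot(P[...,0]-.543,P[...,1]-.0065)<.16
print("END",END)
for lo,hi in((.208,.222),(.232,.26)): show(blobs(near&(z>lo)&(z<hi),P,50))
# wrench: head and handle axis
near=(P[...,1]<-.15)&(z>.03)&(z<.07)&(P[...,0]<.72); show(blobs(near,P,80)); np.savez("w11.npz",p=p,P=P)
print(robot.read_t())
E
python3 s7.py
```

```text
yaw choices [(np.float64(77.53676761220561), -180), (np.float64(77.53676761220567), 180)]
grip mm 14.02670534840566
8.0 0.011 9.3
4.0 -0.005 10.6
0.0 0.193 10.5
-2.5 0.783 11.0
-5.0 0.888 9.5
103.4667
yaw choices [(np.float64(77.33740289143705), -180), (np.float64(77.33740289143708), 180)]
grip mm 14.191960208952318
8.0 -0.094 9.8
4.0 -0.04 10.9
0.0 -0.102 10.6
-2.5 0.718 11.7
-5.0 0.68 10.4
110.2083
END -128.3
(np.int32(281), np.int32(187)) 784 c [542.6   5.7] wh [34.4 34. ] a -2.5 mean [544.    5.9 215. ] zt 217.5
(np.int32(194), np.int32(185)) 172 c [531.7 106.6] wh [26.6 10.7] a 48.3 mean [532.5 106.1 216.4] zt 219.4
(np.int32(366), np.int32(191)) 99 c [552.8 -93.5] wh [21.2  6.9] a 51.8 mean [553.6 -93.  217.5] zt 219.7
(np.int32(184), np.int32(193)) 903 c [525.9 111.9] wh [63.7 13.9] a 51.8 mean [527.6 111.1 244. ] zt 247.4
(np.int32(377), np.int32(192)) 759 c [ 560.6 -100.1] wh [63.1 14.1] a 51.8 mean [561.7 -97.9 245.3] zt 247.7
(np.int32(467), np.int32(133)) 1447 c [ 643.4 -296.7] wh [203.4  33.1] a 84.6 mean [ 644.5 -288.7   52.8] zt 56.6
112.725
```

Both bolts reached their stops, with the wings at 51.8°, which is -128.2°, and torque rising there. Now I'll measure the wrench closely, pick it up and seat it on the nut.

```bash
cat > s8.py <<'E'
from h import *
def wrench(P):
    m=(P[...,1]<-.15)&(P[...,2]>.03)&(P[...,2]<.07)&(P[...,0]<.72)&(P[...,0]>.5)
    q=P[m]; q=q[np.abs(q[:,:2]-np.median(q[:,:2],0)).max(1)<.25]
    top=q[q[:,2]>np.percentile(q[:,2],97)-.008][:,:2]
    im=np.zeros((600,600),np.uint8); o=np.median(top,0)
    for a in top: cv2.circle(im,tuple(np.int32((a-o)*1000+300)),3,255,-1)
    im=cv2.morphologyEx(im,cv2.MORPH_CLOSE,np.ones((25,25)))
    d=cv2.distanceTransform(im,cv2.DIST_L2,5); r=d.max(); ys,xs=np.where(d>r-1)
    h=o+(np.array([xs.mean(),ys.mean()])-300)/1000
    far=top[np.hypot(*(top-h).T)>.055]; 
    (vx,vy,x0,y0)=cv2.fitLine(far.astype(np.float32),cv2.DIST_HUBER,0,.01,.001).ravel()
    v=np.array([vx,vy]); v*=np.sign(v@(far.mean(0)-h))
    return h,r,np.degrees(np.arctan2(v[1],v[0])),abs(np.cross(v,h-[x0,y0]))*1000,np.hypot(*(top-h).T).max(),np.percentile(q[:,2],97)
for f in("w7.npz","w11.npz"): print(wrench(np.load(f)["P"]))
c=np.array([.62,-.32])
robot.goto([*c,.27],R(best([*c,.27],160)))
p,P=cloud("wrist"); print(wrench(P)); cv2.imwrite("pics/w12.png",p[:,:,::-1]); np.savez("w12.npz",p=p,P=P)
print(robot.read_t())
E
python3 s8.py 2>&1 | grep -v Warn
```

```text
return h,r,np.degrees(np.arctan2(v[1],v[0])),abs(np.cross(v,h-[x0,y0]))*1000,np.hypot(*(top-h).T).max(),np.percentile(q[:,2],97)
(array([ 0.62185136, -0.36939403]), np.float32(32.156593), np.float32(76.51386), np.float64(1.6349007085353604), np.float64(0.2112198255038558), np.float64(0.05872105724435141))
(array([ 0.65018083, -0.24742875]), np.float32(13.590698), np.float32(-87.09277), np.float64(17.24806566732661), np.float64(0.15171591030699064), np.float64(0.05703742994582655))
(array([ 0.62302881, -0.36879118]), np.float32(32.156593), np.float32(77.47692), np.float64(0.09895402734202974), np.float64(0.17490008866721), np.float64(0.05886893277321112))
116.05
```

View pics/w12.png

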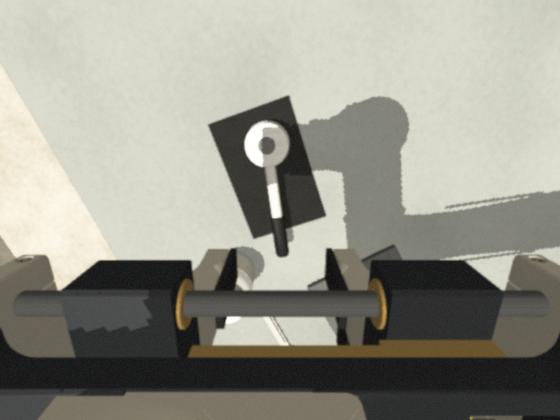

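The wrench head is at (267,144) with the handle toward (280,250). The measured pose is (0.6228, -0.369) with the handle at 77.3°, and the two views agree.

```bash
cat >> h.py <<'E'
WH=np.array([.6228,-.369]); WA=77.3; RG=.046; NUT=np.array([.543,.0063]); NA=-2.5
def gp(c,a,r=RG): a=np.radians(a); return c+r*np.array([np.cos(a),np.sin(a)])
E
cat > s9.py <<'E'
from h import *
A0=NA+45    # handle angle at seating (world)
robot.move_gripper(.7)
k=pickyaw([(gp(NUT,a),.22,a+90) for a in (72,40,0,-46)])
k2=pickyaw([(gp(WH,WA),.03,WA+90)]); print(k,k2)
g=gp(WH,WA)
G(g,.11,WA+90+k); L(g,.028,.15); robot.move_gripper(0); print("grip mm",robot.read_grip_width()*88)
L(g,.06,.1); print(robot.read_force(),robot.read_ft_torque()); L(g,.31,.4)
n=gp(NUT,A0); G(n,.31,A0+90+k)
L(n,.262,.15); f0=np.array(robot.read_force()); print(f0,"grip",robot.read_grip_width()*88)
for z in (.248,.240,.236,.232,.228,.224,.221,.219):
    L(n,z,.05); f=np.array(robot.read_force())-f0; print(z,np.round(f,1))
    if f[2]>14: break
p,P=cloud("scene"); cv2.imwrite("pics/sc13.png",cv2.resize(p[130:260,170:330,::-1],(800,650))[:600])
print(robot.read_t())
E
python3 s9.py
```

```text
yaw choices [(np.float64(136.81800983007713), -180), (np.float64(152.79722260477726), 0), (np.float64(136.81800983007713), 180)]
yaw choices [(np.float64(1.2304599345262583), 0)]
-180 0Traceback (most recent call last):
  File "s9.py", line 7, in <module>
    G(g,.11,WA+90+k); L(g,.028,.15); robot.move_gripper(0); print("grip mm",robot.read_grip_width()*88)
    ~^^^^^^^^^^^^^^^
  File "h.py", line 50, in G
    robot.goto([*xy,z-D],R(yaw))
    ~~~~~~~~~~^^^^^^^^^^^^^^^^^^
rig.Unreachable: the arm cannot take that pose within its joint ranges
```

```bash
sed -i 's/^k2=.*/k=0; print([robot.ik([*gp(NUT,a),.19],R(a+90))[5] for a in (72,40,0,-46)])/' s9.py; python3 s9.py
```

```text
yaw choices [(np.float64(136.81800983007713), -180), (np.float64(152.79722260477726), 0), (np.float64(136.81800983007713), 180)]
[np.float64(-43.181990169922855), np.float64(-72.88270784435952), np.float64(-109.61584107874846), np.float64(-152.79722260477726)]
grip mm 15.57474522682903
[-0.76771329  0.39706023 -4.95450331] [0.20368591 0.12167509 0.00967835]
[-0.3432497   0.42277325 -4.92273306] grip 15.946927552777455
0.248 [ 1.1 -1.1 -0.5]
0.24 [ 0.6 -0.8 -0.2]
0.236 [ 0.6 -0.1  0.9]
0.232 [ 0.3  0.6 -0.2]
0.228 [ 0.  -0.8  0.3]
0.224 [ 0.3 -0.5  0.4]
0.221 [ 0.8 -0.1 -0.7]
0.219 [-0.  -0.4  1.1]
124.3833
```

View pics/sc13.png

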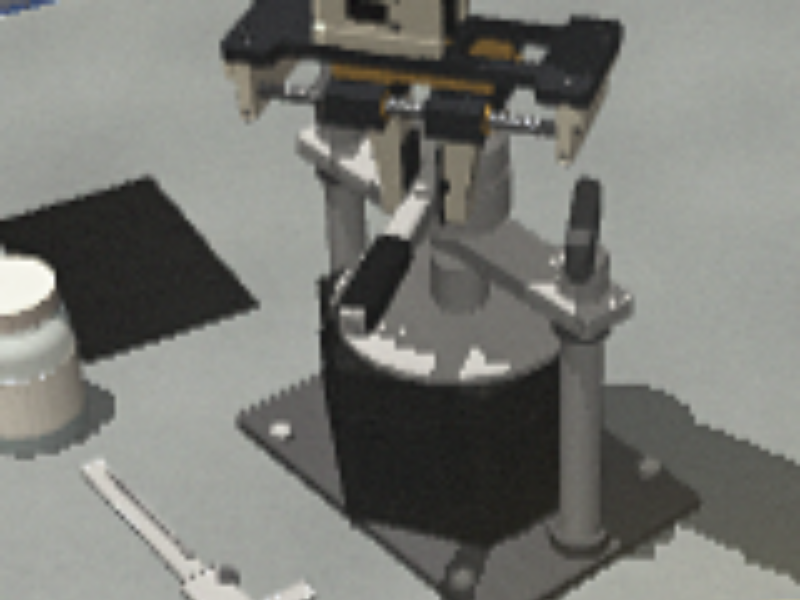

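The picture shows the wrench down over the nut with the handle level, and it met no resistance on the way down, so it is seated. Now the ratchet strokes.

```bash
cat > s10.py <<'E'
from h import *
HI,LO,Z=68.,-45.,.2185
f0=np.array(robot.read_force())
def seg(a,sp=.07):
    L(gp(NUT,a),Z,sp,a+90); t=np.radians(a)
    f=(np.array(robot.read_force())-f0); return f[:2]@[-np.sin(t),np.cos(t)],f
a=NA+45; done=False
for s in range(6):
    if done or robot.read_t()>178: break
    up=[seg(x)[0] for x in np.linspace(a,HI,max(2,int((HI-a)/16)+1))[1:]]
    out=[]
    for a in np.linspace(HI,LO,13)[1:]:
        ft,f=seg(a,.06); out.append((round(a),round(ft,1)))
        if ft>14: done=True; break
    print(s,"up",np.round(up,1),"drive",[(int(x),float(y)) for x,y in out],"fz",round(f[2],1),"t",round(robot.read_t(),1))
print(done,a,robot.read_grip_width()*88)
E
python3 s10.py
```

```text
0 up [-0.9] drive [(59, 2.2), (49, -2.2), (40, -3.1), (30, -2.7), (21, -2.3), (12, -1.6), (2, -2.3), (-7, -0.3), (-17, 1.1), (-26, 1.5), (-36, 2.7), (-45, 3.6)] fz 8.4 t 128.8
1 up [ 1.8 -0.5 -2.8 -3.4 -3.9 -5.1 -4.3] drive [(59, -5.3), (49, -4.2), (40, -1.9), (30, -1.5), (21, -0.6), (12, 0.0), (2, 0.4), (-7, 1.4), (-17, 1.7), (-26, 3.2), (-36, 4.5), (-45, 4.9)] fz 8.4 t 135.6
2 up [ 0.5 -0.9 -2.4 -3.1 -4.4 -5.4 -5. ] drive [(59, -4.6), (49, -2.1), (40, -1.2), (30, -1.3), (21, -0.7), (12, 0.6), (2, 1.3), (-7, 0.7), (-17, 1.4), (-26, 0.5), (-36, 2.6), (-45, 5.7)] fz 8.7 t 142.4
3 up [ 0.9 -1.2 -2.9 -3.  -3.9 -5.3 -5.8] drive [(59, -5.3), (49, -2.3), (40, 2.7), (30, -1.2), (21, -1.4), (12, -0.1), (2, 3.1), (-7, -0.2), (-17, 2.3), (-26, 5.5), (-36, 3.1), (-45, 7.5)] fz 10.0 t 149.3
4 up [ 2.5  0.9 -1.  -3.1 -4.3 -5.6 -6.6] drive [(59, -4.6), (49, -2.1), (40, 1.8), (30, -0.9), (21, 3.8), (12, -0.5), (2, 2.7), (-7, 1.7), (-17, 2.1), (-26, 4.3), (-36, 3.2), (-45, 5.0)] fz 6.5 t 156.1
5 up [ 1.1  1.8 -1.5 -1.7 -0.7 -1.3 -1.9] drive [(59, -1.3), (49, -1.0), (40, -2.6), (30, -2.0), (21, -2.4), (12, -1.7), (2, 0.4), (-7, -2.1), (-17, 0.5), (-26, 0.6), (-36, 0.8), (-45, 1.2)] fz 3.8 t 162.9
False -45.0 15.824524623909442
```

Force alone doesn't settle it, because the grip also carries moment. I'll check the wrench's seated height, then do one stroke reading the total torque about the nut axis.

```bash
cat > s11.py <<'E'
from h import *
p,P=cloud("scene"); h=np.array([gp(NUT,-45,r) for r in np.arange(.08,.17,.01)])
for q in h[::3]:
    s=P[(np.hypot(P[...,0]-q[0],P[...,1]-q[1])<.007)&(P[...,2]>.2)]; print(len(s),s[:,2].max() if len(s) else None)
HI,LO,Z=66.,-47.,.2185
def tq():
    f=np.array(robot.read_force()); m=robot.read_ft_torque()[2]; r=np.array(robot.read_position())[:2]-NUT
    return m+r[0]*f[1]-r[1]*f[0]
def seg(a,sp): L(gp(NUT,a),Z,sp,a+90); return (int(a),round(float(tq()),3))
print("up",[seg(a,.09) for a in np.linspace(LO,HI,6)[1:]])
print("down",[seg(a,.08) for a in np.linspace(HI,LO,9)[1:]],robot.read_t())
E
python3 s11.py
```

```text
2 0.390686955586762
0 None
5 0.24263375413879906
up [(-24, -0.014), (-1, 0.064), (20, 0.008), (43, 0.009), (66, 0.057)]
down [(51, 0.003), (37, 0.056), (23, 0.499), (9, 0.022), (-4, -0.027), (-18, 0.308), (-32, 0.042), (-47, 0.044)] 168.8667
```

The handle top is at 243 mm, so the wrench is seated. Torque spikes of 0.5 and 0.3 Nm, 45° apart with zero between, mean the nut has stopped turning and the socket is clicking over it. One fine stroke will confirm that before I lift.

```bash
cat > s12.py <<'E'
from h import *
exec(open("s11.py").read().split("HI,LO")[1].join(["HI,LO",""]).split("print(\"up\"")[0])
for a in (0,50): seg(a,.1)
o=[]
for a in np.arange(46,-30,-4.):
    o.append(seg(a,.06))
    if o[-1][1]>.42: break
print(o,robot.read_t())
E
python3 s12.py
```

```text
[(46, -0.019), (42, -0.048), (38, -0.045), (34, -0.009), (30, 0.046), (26, -0.012), (22, -0.035), (18, 0.087), (14, 0.12), (10, 0.126), (6, 0.221), (2, 0.419), (-2, 0.644)] 174.1083
```

Torque climbs steadily through 0.25 to 0.64 Nm with no plateau, so the nut is on its stop. I'll relax the wrench, lift it and stand it back on the mat.

```bash
cat > s13.py <<'E'
from h import *
L(gp(NUT,12),.2185,.06,102)
n=gp(NUT,12); L(n,.31,.2)
g=gp(WH,WA); G(g,.30,WA+90); L(g,.07,.4)
f0=np.array(robot.read_force())
for z in (.035,.031,.029,.0275,.026):
    L(g,z,.08); f=np.array(robot.read_force())-f0
    if f[2]>3: break
print("z",z,np.round(f,1),robot.read_t())
robot.move_gripper(.5); L(g,.11,.25); L(g,.36,.5)
q=tum(0,0); robot.goto([*q,.36],R(best([*q,.36],TYAW+90)))
p,P=cloud("wrist"); cv2.imwrite("pics/w14.png",p[:,:,::-1]); z=P[...,2]
near=np.hypot(P[...,0]-.543,P[...,1]-.0065)<.16
show(blobs(near&(z>.208)&(z<.222),P,50)); show(blobs((P[...,1]<-.15)&(z>.03)&(z<.07)&(P[...,0]<.72),P,80))
print("nut expect",(TYAW-252.1)%90,robot.read_t())
E
python3 s13.py
```

```text
z 0.0275 [1.4 5.1 7.8] 178.6667
(np.int32(281), np.int32(187)) 791 c [542.7   5.8] wh [34.2 34. ] a 26.6 mean [544.2   6.1 215.1] zt 217.6
(np.int32(194), np.int32(185)) 174 c [532.5 106.7] wh [26.1 10. ] a 51.2 mean [532.7 106.2 216.4] zt 219.4
(np.int32(366), np.int32(191)) 101 c [552.6 -93.7] wh [22.5  7.2] a 50.6 mean [553.8 -93.1 217.5] zt 219.8
(np.int32(467), np.int32(140)) 2402 c [ 646.4 -297.2] wh [204.4  62.4] a 70.0 mean [ 632.6 -313.7   53. ] zt 58.6
nut expect 27.099999999999994 181.85
```

View pics/w14.png

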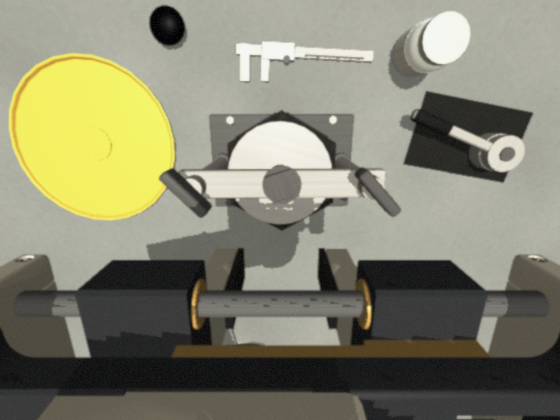

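The nut is at 26.6° against an expected 27.1°, so it is tight. The wrench stands on its mat at (500,152), both wings are tight, and the onyx, caliper and jar are where they were. Handing in.

```bash
python3 -c "
from rig import robot
print(robot.job_done(), robot.read_t())"
```

```text
the job is handed in; nothing more can be done
the job is handed in; nothing more can be done
```

I handed the job in at about 182 s: all three stones are in the barrel, the lid is seated, the yoke is home, both wing bolts and the nut are at their stops, and the wrench stands upright on its mat. I had to work out early on that the fingertips sit 37 mm short of the reported TCP, which cost five empty grasps and nothing else.

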